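Free the ratchet and lower the magnifier over the culture dish

ROBOT

A 6-joint arm with a two-finger parallel gripper is mounted at the origin on the work surface. World frame = base frame: x ahead of the robot, y to its left, z up, the work surface at z = 0. Lengths are in m, angles in rad, forces in N, time in s.
With the tool pointing down it reaches from about 0.35 to 0.925 m from the base axis. Payload 6.4 kg.
Tool frame: the origin (TCP) lies on the centre line of the jaws, within the pads' length; the fingertips stand ctrl.tip_extent ahead of it and the grasp point (between the pads) lies 5 mm behind it (ctrl.tip_extent is the distance from the TCP to the fingertips, in m); z points along the fingers, y is the direction in which the jaws open and shut (so a half turn about z gives the same grasp; the last joint's range is limited). The gripper opens to 85 mm and grips with 20 to 120 N. Pads are 22 mm wide; open, the fingers measure 114 mm over their backs; the gripper's body (76 mm by 85 mm) begins 54 mm behind the grasp point. The pads swing forward as they close: fully open they stand 13 mm farther back than shut.
Start: joints at [1.122, 0.245, 1.558, -0, 1.339, -0.174], TCP at [0.176, 0.626, 0.245] pointing down, gripper open.
Joint ranges: [-3.13, 3.13], [-1.02, 2.26], [0.13, 2.54], [-0.95, 4.09], [0.21, 2.88], [-2.74, 2.74]. Speed limits (rad/s): [2.57, 2.57, 3.14, 3.14, 3.14, 3.14].

INTERFACE

Orientations are given as a 3x3 rotation matrix whose columns are the frame's x, y, z axes.
In Python, from plant import state, vision, ticket, ctrl gives the robot as it stands. The module is installed in compiled form; this text tells all that it offers.
- The arm moves only by the tool servo_tool, never from a script. Its argument "series" is a list of rows, each an object with "fingers": the opening, from 0 (shut) to 1 (fully open); "slide": the shift along the tool's x, y, z in cm, a list of three; "delta_rot": the turn, a rotation vector about the tool's x, y, z in rad, a list of three. In form: [{"fingers": fingers, "slide": [dx, dy, dz], "delta_rot": [ax, ay, az]}, ...]. A call has 1 to 12 rows; each row shifts and turns the commanded pose from where the row before left it, along the tool's axes as they then stand; what a row does not reach is not made up. A row lasts 1/12 s, in which the tool goes at most 41.7 mm and 7.16 degrees, less where a joint would pass 70% of its speed; a pose out of reach is approached as far as the arm can. A call is refused whole if a number of a shift passes 4.17 or a number of a turn 0.125, either way. A call with a gripper value outside its range is refused whole. The fingers move at their own pace and stop on an object; "force" is the grip in N (left out, the last holds). Time passes only in rows, so rows that do not move let the fingers close. It gives the time, the measured TCP pose, the force and the opening at its end, in the units of the state.
- state(): the state, without advancing time (a new reading comes with each control period).
- vision.grab_frame(name): name is "scene" or "top"; returns the picture (420x560x3 uint8, red, green, blue); there is no depth.
- vision.get_calibration(name): a dict with "intrinsics" (3x3 intrinsics, pixels), "dist_coeffs" ([k1, k2, p1, p2, k3] as OpenCV has them; the pictures are not rectified), "extrinsics" (4x4, takes a point from camera to world coordinates). Camera axes: x right, y down, z forward; pixel columns grow to the right and rows downward; lengths in m; the calibration is good to about 2 mm. A picture is of the moment at which its call begins. get_calibration takes no time and is no camera call.
- ticket.finish_job(): hands the job in, once; it reports no verdict.
Trained networks look in the newest picture that a camera, given by its name, has taken for a name from the list of things; names that differ only in an ending like _2 or _b are one class to them, and where a whole thing is asked for, a point or a joint stands for the part that bears it (a point fixed in the world has none). Each returns a list of dicts, best first, with "conf" (0 to 1); they miss things now and then, are a little off and sometimes report something else, mostly with a low value. They report only what shows in the picture. A call takes as long as a camera call.
- vision.search_frame(camera, label): "extent" ([left, top, width, height] as shares, 0 to 1, of the picture: columns of its width, rows of its height, round what is visible of it).
- vision.landmark_of(camera, label): "at" ([column, row] as shares, 0 to 1, of the picture: columns of its width, rows of its height: a listed point, or the origin of a listed thing).
The state is a dict: "time": time; "joint_positions": joint angles; "qvel": joint speeds; "tau": joint torques, N m; "tcp_pos": TCP position; "eef_rot": TCP orientation; "contact_force": force on the tool from outside, world axes, zero at the start; "ft_torque": the same for the moment, N m; "opening": opening from 0.0 (shut) to 1.0 (fully open).
Only numpy, scipy, OpenCV 4.12 (cv2) and the standard library are available. Lean on these libraries where they do the work, as an engineer would, in place of code of your own. Each camera call takes 0.05 s, during which the arm holds its last target.

TASK

Bring the magnifier down over the culture dish for the next visitor: with closed fingertips press the pad of the ratchet pawl all the way down so that its nose swings clear of the teeth (it stays there by itself), then push the magnifier arm down by the tab at its end until it lies level on its stop. Do not force the arm against the engaged pawl, keep off the lens glass, leave the dish, flask, microscope and jar where they stand, and finish with the pawl still free, the arm down and the hand away.

Things in the scene. Friction and masses are not known exactly. Their poses are not given: they have to be found in the camera images.
- stand: Fixed magnifier stand: pale aluminium base plate 150 x 300 x 12 mm bolted to the table, with a grey post. Origin on the table surface, directly below the arm's hinge axis. Its z is up and its x axis is parallel to the hinge axis (its yaw varies by up to 0.3 rad). Seen from above, the arm reaches out along the stand's -y and the pawl's pad lies along its +y. The base plate spans x -75 to 75 mm, y -95 to 205 mm.
- hinge (a point): The point of the arm's hinge axis in the mid-plane of the arm, 140 mm above the stand's origin; axes like the stand's. The arm, the steel ratchet wheel on it (72 mm radius over its five coarse teeth) and the pawl all move in the vertical plane through this point along the stand's y. The grey post reaches z 162 mm between stand x -40 and -20 mm.
- swing_arm (a joint): Angle of the magnifier arm in rad: 0 = fully raised (the arm climbs 0.65 rad above level, towards the stand's -y), 0.65 = down on its stop, level. Starts between 0 and 0.09. With the pawl engaged a tooth stops the arm at about 0.13. Stiff friction hinge: it stays where it is left and needs about 4 to 6 N down at the tab.
- push_tab (a point): Middle of the top face of the flat black tab (40 mm wide along the stand's x, 36 mm along the arm, 6 mm thick) at the free end of the arm, where it is pushed: 262 mm from the hinge axis along the arm and 3 mm above the arm's centre line. The point turns with the arm, level when the arm is down (140 mm up); when raised it is about 300 mm above the table. Between tab and hinge, 158 to 242 mm out, is the black lens ring.
- lens_center (a point): Centre of the lens glass, 74 mm in diameter, 5 mm thick, in the ring of the arm: 200 mm from the hinge axis along the arm, z axis along the lens axis. Not to be touched.
- pawl (a joint): Angle of the pawl in rad: 0 = engaged, its nose between the teeth; 0.28 = pad pressed fully down against its stop, nose about 24 mm back. The nose is out of the teeth beyond about 0.14. A friction pivot with no spring: it needs about 4 N at the pad and stays where it is left.
- pawl_pad (a point): Middle of the top face of the pawl's flat black thumb pad (34 mm along the stand's x, 32 mm along y, 6 mm thick). Engaged: 190 mm from the stand's origin along its +y and 85 mm above the table. Pressed fully down it is about 48 mm above the table, having swung about the pawl's pivot at stand y 60 mm, height 55 mm. The pawl's upright nose piece, up to 150 mm high, then reaches out to about y 120 mm.
- dish: Covered clear round culture dish, 94 mm in diameter, 15 mm high, loose on the table below the lowered lens. Origin at the centre of its underside.
- flask: Stoppered round glass flask, 108 mm in diameter, 176 mm high, loose. Origin at the centre of its underside.
- microscope: Small brass demonstration microscope on an 80 mm round black foot, 194 mm high, loose. Origin at the centre of its underside.
- vial: Small glass jar with a white cap, 28 mm in diameter, 55 mm high, loose. Origin at the centre of its underside.

How it is judged:
On the way, in this order (a step that is already met when the one before it is completed fails the run):
1. the pawl's pad is pressed down and its nose is clear of the teeth, the arm still up (value of joint pawl above 0.2 rad and value of joint swing_arm below 0.2 rad), for 0.2 s.
2. the arm is pushed down onto its stop (value of joint swing_arm above 0.61 rad), for 0.2 s.
At the end, for the whole second after the job is handed in: The arm is down within 0.04 rad of its stop (joint above 0.61) and at rest, the pawl is still free (joint above 0.2), the dish stands within 15 mm and the flask, microscope and jar within 20 mm of where they stood (value of joint swing_arm above 0.61 rad and value of joint pawl above 0.2 rad and velocity of joint swing_arm below 0.02 rad/s and distance of dish from where it was at the start of the episode below 0.015 m and distance of each of flask, microscope, vial from where it was at the start of the episode below 0.02 m); the robot touches nothing.
It fails at once if the arm is forced down past the teeth while the pawl is engaged (value of joint swing_arm above 0.2 rad and value of joint pawl below 0.1 rad).
It fails at once if the arm is driven hard against the engaged pawl (value of joint pawl below 0.1 rad and contact force between any of the fingers, the arm and swing_arm above 30 N).
It fails at once if the lens glass is touched (contact force between any of the fingers, the arm and swing_arm_c5 above 1 N).
It fails at once if a bystander is pushed away, lifted or carried (distance of dish from where it was at the start of the episode above 0.03 m or distance of any of flask, microscope, vial from where it was at the start of the episode above 0.04 m).
It fails at once if a bystander is tipped (angle between any of flask, microscope's own z axis and vertical above 0.3 rad or angle between vial's own z axis and vertical above 0.5 rad).
It also fails if it takes over 61 s, if anything falls off the work surface, if the arm or the gripper's body presses on something with over 40 N, if the wrist force passes 120 N, or if a joint passes its speed limit or range.

## Working session

There is one attempt and no reset: what is moved stays moved. The work goes in short steps, Python scripts to look and compute and a tool call to move; the robot and the scene stay as the last step left them, time stands still between calls to the robot, and variables do not carry over. Pictures are saved under pics/ and viewed, and the job is handed in when it is done.

Besides the shell and the picture viewer there is one more tool, called after "Emit:" as a command line: name --argument value ..., lists and objects as JSON in quotes. servo_tool: Moves the arm, as the interface text tells. Its arguments: {"type":"object","properties":{"series":{"type":"array","items":{"type":"object","properties":{"fingers":{"type":"number"},"slide":{"type":"array","items":{"type":"number"}},"delta_rot":{"type":"array","items":{"type":"number"}}}}},"force":{"type":"number"}},"required":["series"]}

```bash
mkdir -p pics
python3 - <<'E'
from plant import state, vision, ctrl
import cv2, numpy as np
s=state(); print(s['time'],s['tcp_pos'],s['eef_rot'],s['opening'],ctrl.tip_extent)
for c in ['scene','top']:
    im=vision.grab_frame(c); cv2.imwrite(f'pics/{c}0.png',im[:,:,::-1])
    k=vision.get_calibration(c); print(c,k)
    for l in ['stand','hinge','push_tab','lens_center','pawl_pad','dish','flask','microscope','vial']:
        r=vision.landmark_of(c,l)
        print(l,[(round(d['conf'],2),round(d['at'][0]*560,1),round(d['at'][1]*420,1)) for d in r[:2]])
E
```

```text
0.0 [0.17613666 0.62510875 0.24415849] [[-9.62474038e-01  2.71372391e-01 -8.66315483e-04]
 [ 2.71373548e-01  9.62472455e-01 -1.78047163e-03]
 [ 3.50633946e-04 -1.94875283e-03 -9.99998040e-01]] 1.0032296646166523 0.014
scene {'intrinsics': array([[388.60078306,   0.        , 277.15207908],
       [  0.        , 388.60078306, 208.89296616],
       [  0.        ,   0.        ,   1.        ]]), 'dist_coeffs': array([-0.01434159,  0.        ,  0.        ,  0.        ,  0.        ]), 'extrinsics': array([[ 0.20165144,  0.73957648, -0.64215521,  1.1473668 ],
       [ 0.97943604, -0.1479366 ,  0.13718531, -0.12103707],
       [ 0.00646078, -0.65661358, -0.75419949,  0.95411963],
       [ 0.        ,  0.        ,  0.        ,  1.        ]])}
stand []
hinge [(0.7, 272.1, 230.8)]
push_tab [(0.6, 184.5, 214.3)]
lens_center [(0.91, 207.6, 214.2), (0.34, 122.0, 271.9)]
pawl_pad [(0.8, 337.7, 225.8)]
dish [(0.68, 205.2, 272.5), (0.27, 124.4, 273.2)]
flask []
microscope [(0.92, 122.4, 271.2)]
vial [(0.55, 222.8, 239.7), (0.26, 207.8, 274.0)]
top {'intrinsics': array([[489.91061722,   0.        , 287.20467637],
       [  0.        , 489.91061722, 207.33878693],
       [  0.        ,   0.        ,   1.        ]]), 'dist_coeffs': array([0.04705117, 0.        , 0.        , 0.        , 0.        ]), 'extrinsics': array([[-0.01409717, -0.99176613,  0.12728395,  0.32064212],
       [-0.99980197,  0.01219287, -0.01572783,  0.02488001],
       [ 0.01404637, -0.12748046, -0.99174161,  1.54737636],
       [ 0.        ,  0.        ,  0.        ,  1.        ]])}
stand [(0.79, 290.6, 203.0)]
hinge [(0.58, 288.5, 196.5)]
push_tab [(0.65, 369.6, 179.8)]
lens_center [(0.84, 349.2, 187.9)]
pawl_pad [(0.65, 226.5, 206.2), (0.41, 190.2, 186.3)]
dish [(0.54, 351.8, 199.2), (0.24, 423.0, 218.7)]
flask [(0.85, 185.7, 185.4)]
microscope [(0.7, 425.3, 216.2)]
vial [(0.43, 331.2, 236.7)]
```

View pics/scene0.png

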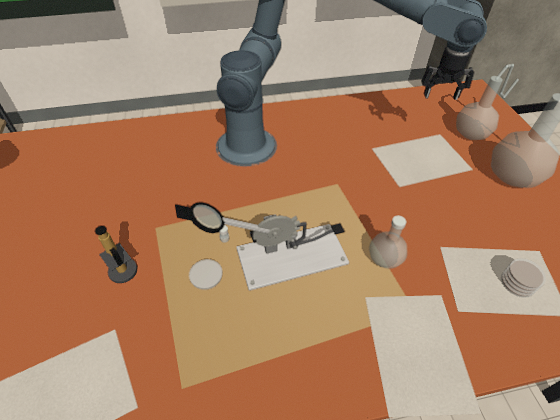

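View pics/top0.png

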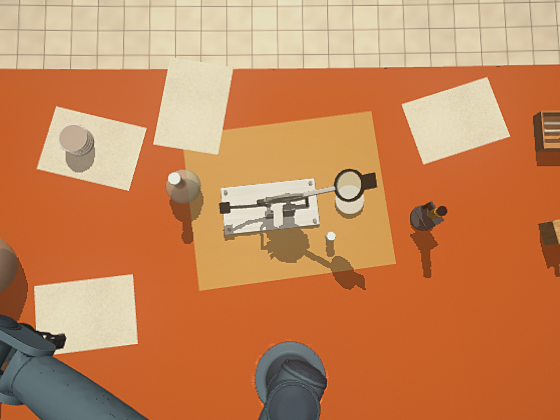

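```bash
cat > h.py <<'E'
from plant import vision
import cv2, numpy as np
K={c:vision.get_calibration(c) for c in ['scene','top']}
def ray(c,p):
    k=K[c]; u=cv2.undistortPoints(np.array([[p]],float),k['intrinsics'],k['dist_coeffs'])[0,0]
    E=k['extrinsics']; d=E[:3,:3]@[u[0],u[1],1]; return E[:3,3],d/np.linalg.norm(d)
def tri(p,q):
    o1,d1=ray('scene',p);o2,d2=ray('top',q)
    A=np.stack([d1,-d2],1); t=np.linalg.lstsq(A,o2-o1,rcond=None)[0]
    a=o1+t[0]*d1;b=o2+t[1]*d2
    return (a+b)/2,np.linalg.norm(a-b)
def plane(c,p,z):
    o,d=ray(c,p); return o+d*(z-o[2])/d[2]
def proj(c,X):
    k=K[c];E=np.linalg.inv(k['extrinsics'])
    r,_=cv2.Rodrigues(E[:3,:3]); return cv2.projectPoints(np.atleast_2d(X).astype(float),r,E[:3,3],k['intrinsics'],k['dist_coeffs'])[0][:,0]
E
python3 - <<'E'
from h import *
for n,a,b in [('hinge',(272.1,230.8),(288.5,196.5)),('tab',(184.5,214.3),(369.6,179.8)),('lens',(207.6,214.2),(349.2,187.9)),('pad',(337.7,225.8),(226.5,206.2)),('dish',(205.2,272.5),(351.8,199.2)),('mic',(122.4,271.2),(425.3,216.2)),('vial',(222.8,239.7),(331.2,236.7))]:
    print(n,*tri(a,b))
print('top z: pad',plane('top',(226.5,206.2),.085),'flask',plane('top',(185.7,185.4),0),'stand',plane('top',(290.6,203),0), 'hinge',plane('top',(288.5,196.5),.14),'dish',plane('top',(351.8,199.2),0))
E
```

```text
hinge [ 0.53190108 -0.00202614  0.14645536] 0.001012553982872101
tab [ 0.5526549  -0.20952282  0.28568903] 0.004633424536210148
lens [ 0.53685282 -0.15991262  0.25622826] 0.004331267534853969
pad [0.51329805 0.18584879 0.09810861] 0.006865435248074471
dish [ 0.54067303 -0.1995928   0.01758015] 0.008322407488263208
mic [ 0.48428876 -0.43065978  0.00829014] 0.009641728044057414
vial [ 4.24052001e-01 -1.36103817e-01  1.78454250e-05] 0.002765129910836798
top z: pad [0.51401852 0.18395885 0.085     ] flask [0.59370442 0.32285729 0.        ] stand [ 0.53305286 -0.01068315  0.        ] hinge [ 0.53296595 -0.00164977  0.14      ] dish [ 0.54291526 -0.20641156  0.        ]
```

Run:
```python
from h import *
im=cv2.imread('pics/top0.png'); cv2.imwrite('pics/topz.png',cv2.resize(im[150:270,180:400],None,fx=3.6,fy=3.6,interpolation=cv2.INTER_CUBIC))
im=cv2.imread('pics/scene0.png'); cv2.imwrite('pics/scz.png',cv2.resize(im[180:300,160:380],None,fx=3.6,fy=3.6,interpolation=cv2.INTER_CUBIC))
```

```text
(no output)
```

View pics/topz.png

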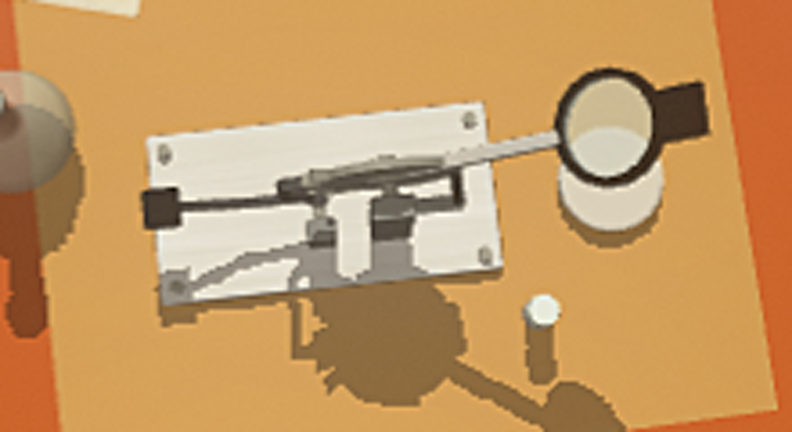

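View pics/scz.png

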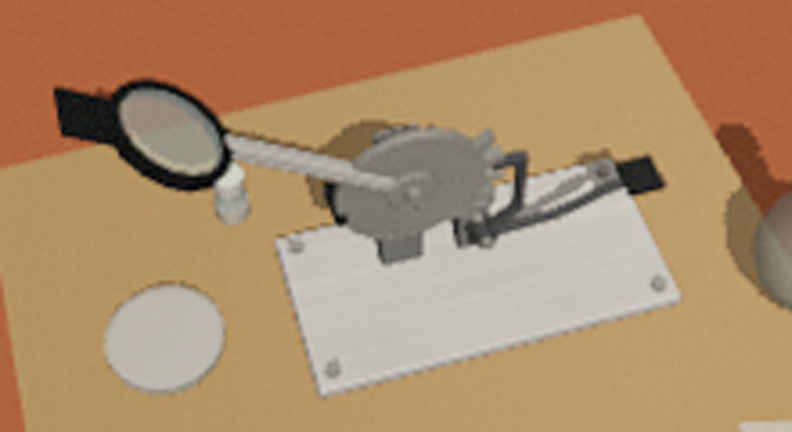

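Run:
```python
from h import *
f=lambda p,o:((p[0]+.5)/3.6-.5+o[0],(p[1]+.5)/3.6-.5+o[1])
T=[(148,137),(485,102),(500,268),(165,303)]; S=[(.075,.205),(.075,-.095),(-.075,-.095),(-.075,.205)]
SC=[(597,160),(277,238),(322,394),(680,298)]
def fit(W,S):
    W=np.array(W)[:,:2];S=np.array(S);a=W-W.mean(0);b=S-S.mean(0)
    th=np.arctan2((b[:,0]*a[:,1]-b[:,1]*a[:,0]).sum(),(a*b).sum())
    R=np.array([[np.cos(th),-np.sin(th)],[np.sin(th),np.cos(th)]]);t=W.mean(0)-R@S.mean(0)
    return th,t,np.linalg.norm(W-(S@R.T+t),axis=1)
print(fit([plane('top',f(p,(180,150)),.012) for p in T],S))
S2=[(.075,.205),(.075,-.095),(-.075,-.095),(-.075,.205)]
W=[plane('scene',f(p,(160,180)),.012) for p in SC]
print(np.round(W,3))
# scene camera looks from +x side: near edge has larger x
print(fit(W,[(-.075,.205),(-.075,-.095),(.075,-.095),(.075,.205)]))
tab=[f(p,(180,150)) for p in [(655,92),(700,84),(709,132),(664,138)]]
print(np.mean(tab,0))
tabs=[f(p,(160,180)) for p in [(55,88),(64,134)]]; print(tabs)
print('padtop',np.mean([f(p,(180,150)) for p in [(143,189),(179,187),(181,225),(146,228)]],0),'padscene',np.mean([f(p,(160,180)) for p in [(614,164),(654,154),(665,184),(630,194)]],0))
```

```text
(np.float64(0.09113972623398513), array([5.28473937e-01, 3.30688407e-04]), array([0.00189574, 0.00085688, 0.00387138, 0.003072  ]))
[[ 0.436  0.185  0.012]
 [ 0.464 -0.097  0.012]
 [ 0.614 -0.083  0.012]
 [ 0.585  0.21   0.012]]
(np.float64(0.10396075036436593), array([ 0.530496  , -0.00080758]), array([0.01023489, 0.00646089, 0.00450786, 0.00163382]))
[369.08333333 180.61111111]
[(174.91666666666666, 204.08333333333334), (177.41666666666666, 216.86111111111111)]
padtop [224.70833333 207.20833333] padscene [337.625      227.97222222]
```

Emit:
servo_tool --series '[{"fingers":0,"slide":[0,0,0],"delta_rot":[0,0,0.12]},{"fingers":0,"slide":[0,0,0],"delta_rot":[0,0,0.12]},{"fingers":0,"slide":[0,0,0],"delta_rot":[0,0,0.12]},{"fingers":0,"slide":[0,0,0],"delta_rot":[0,0,0.12]},{"fingers":0,"slide":[0,0,0],"delta_rot":[0,0,0.12]},{"fingers":0,"slide":[0,0,0],"delta_rot":[0,0,0.12]},{"fingers":0,"slide":[0,0,0],"delta_rot":[0,0,0.12]},{"fingers":0,"slide":[0,0,0],"delta_rot":[0,0,0.12]},{"fingers":0,"slide":[0,0,0],"delta_rot":[0,0,0.12]},{"fingers":0,"slide":[0,0,0],"delta_rot":[0,0,0.12]},{"fingers":0,"slide":[0,0,0],"delta_rot":[0,0,0]}]'

```text
time: 1.92
tcp_pos: [0.1764, 0.6256, 0.2453]
eef_rot: [[-0.094, 0.996, -0.0], [0.996, 0.094, 0.0], [0.0, -0.0, -1.0]]
contact_force: [-0.2, 0.3, 0.4]
opening: -0.001
```

```bash
cat >> h.py <<'E'
from plant import state, ctrl
def goto(stx,sty,z,th=0.095,o=(0.529,0.0)):
    "tool-frame cm to bring FINGERTIP (tcp+tip_extent) over stand point"
    s=state();R=np.array(s['eef_rot']);tip=np.array(s['tcp_pos'])+R[:,2]*ctrl.tip_extent
    c,n=np.cos(th),np.sin(th);P=np.array([o[0]+c*stx-n*sty,o[1]+n*stx+c*sty,z])
    print('t',round(s['time'],2),'tip',tip.round(4),'x',R[:,0].round(3),'z',R[:,2].round(3),'F',np.round(s['contact_force'],2),'open',round(s['opening'],3))
    print('target',P.round(4),'slide cm',(R.T@(P-tip)*100).round(2))
E
python3 -c "
from h import *
print(ctrl.tip_extent);goto(0,.193,.13)"
```

```text
0.014
t 1.92 tip [0.1764 0.6256 0.2313] x [-0.094  0.996  0.   ] z [-0.  0. -1.] F [-0.18  0.28  0.35] open -0.001
target [0.5107 0.1921 0.13  ] slide cm [-46.3   29.21  10.13]
```

Emit:
servo_tool --series '[{"fingers":0,"slide":[-3.3,2.1,0],"delta_rot":[0,0,0]},{"fingers":0,"slide":[-3.3,2.1,0],"delta_rot":[0,0,0]},{"fingers":0,"slide":[-3.3,2.1,0],"delta_rot":[0,0,0]},{"fingers":0,"slide":[-3.3,2.1,0],"delta_rot":[0,0,0]},{"fingers":0,"slide":[-3.3,2.1,0],"delta_rot":[0,0,0]},{"fingers":0,"slide":[-3.3,2.1,0],"delta_rot":[0,0,0]},{"fingers":0,"slide":[-3.3,2.1,0],"delta_rot":[0,0,0]},{"fingers":0,"slide":[-3.3,2.1,0],"delta_rot":[0,0,0]},{"fingers":0,"slide":[-3.3,2.1,0],"delta_rot":[0,0,0]},{"fingers":0,"slide":[-3.3,2.1,0],"delta_rot":[0,0,0]},{"fingers":0,"slide":[-3.3,2.1,0],"delta_rot":[0,0,0]},{"fingers":0,"slide":[0,0,0],"delta_rot":[0,0,0]}]'

```text
time: 2.92
tcp_pos: [0.4447, 0.282, 0.2457]
eef_rot: [[-0.092, 0.996, 0.002], [0.996, 0.092, -0.001], [-0.002, 0.002, -1.0]]
contact_force: [0.0, 0.0, 0.1]
opening: 0.002
```

```bash
python3 -c "
from h import *
goto(0,.193,.13)"
```

```text
t 2.92 tip [0.4447 0.2819 0.2317] x [-0.092  0.996 -0.002] z [ 0.002 -0.001 -1.   ] F [0.03 0.02 0.13] open 0.002
target [0.5107 0.1921 0.13  ] slide cm [-9.54  5.72 10.2 ]
```

Emit:
servo_tool --series '[{"fingers":0,"slide":[-3.2,1.9,0],"delta_rot":[0,0,0]},{"fingers":0,"slide":[-3.2,1.9,0],"delta_rot":[0,0,0]},{"fingers":0,"slide":[-3.1,1.9,0],"delta_rot":[0,0,0]},{"fingers":0,"slide":[0,0,2.5],"delta_rot":[0,0,0]},{"fingers":0,"slide":[0,0,2.5],"delta_rot":[0,0,0]},{"fingers":0,"slide":[0,0,2.5],"delta_rot":[0,0,0]},{"fingers":0,"slide":[0,0,2.5],"delta_rot":[0,0,0]},{"fingers":0,"slide":[0,0,0],"delta_rot":[0,0,0]},{"fingers":0,"slide":[0,0,0],"delta_rot":[0,0,0]}]'

```text
time: 3.67
tcp_pos: [0.506, 0.1974, 0.1444]
eef_rot: [[-0.098, 0.995, -0.003], [0.995, 0.098, -0.0], [-0.0, -0.003, -1.0]]
contact_force: [0.4, 0.3, -0.2]
opening: 0.001
```

Run:
```python
from h import *
goto(0,.193,.085)
ims=[]
for c,(x,y) in [('scene',(240,130)),('top',(150,130))]:
    im=vision.grab_frame(c)[:,:,::-1]; ims.append(cv2.resize(im[y:y+130,x:x+180],None,fx=2.2*2,fy=2.2*2,interpolation=cv2.INTER_CUBIC)[:560,:])
    cv2.imwrite(f'pics/{c}1.png',ims[-1])
```

```text
t 3.67 tip [0.506  0.1974 0.1304] x [-0.098  0.995 -0.   ] z [-0.003 -0.    -1.   ] F [ 0.43  0.28 -0.19] open 0.001
target [0.5107 0.1921 0.085 ] slide cm [-0.57  0.43  4.54]
```

View pics/scene1.png

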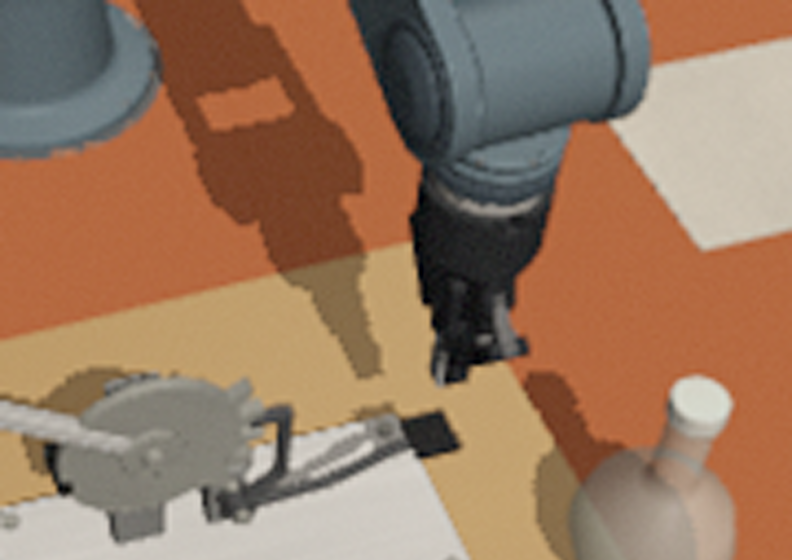

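View pics/top1.png

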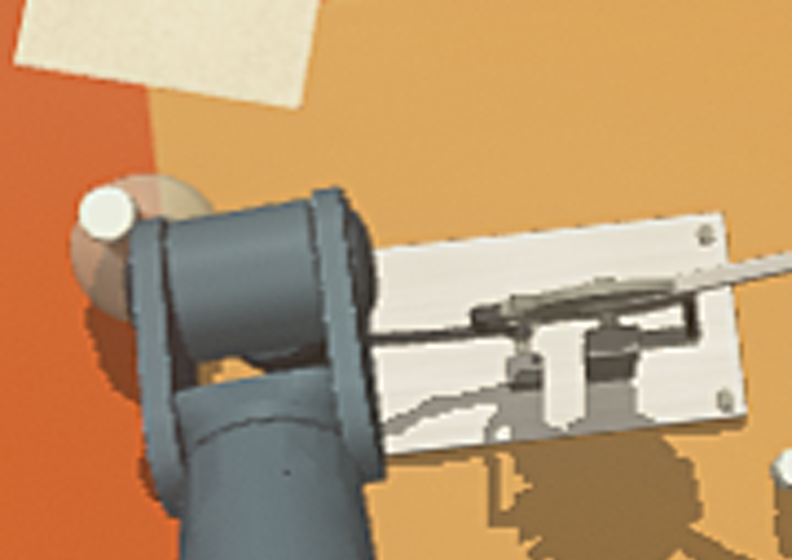

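Emit:
servo_tool --series '[{"fingers":0,"slide":[-0.5,0.4,0],"delta_rot":[0,0,0]},{"fingers":0,"slide":[0,0,1.5],"delta_rot":[0,0,0]},{"fingers":0,"slide":[0,0,1.5],"delta_rot":[0,0,0]},{"fingers":0,"slide":[0,0,0.5],"delta_rot":[0,0,0]},{"fingers":0,"slide":[0,0,0],"delta_rot":[0,0,0]},{"fingers":0,"slide":[0,0,0],"delta_rot":[0,0,0]}]'

```text
time: 4.27
tcp_pos: [0.5121, 0.1927, 0.1113]
eef_rot: [[-0.096, 0.995, 0.001], [0.995, 0.096, 0.0], [0.0, 0.001, -1.0]]
contact_force: [0.4, -0.7, -0.3]
opening: -0.0
```

Run:
```python
from h import *
goto(0,.193,.085)
s=state();tip=np.array(s['tcp_pos'])+np.array(s['eef_rot'])[:,2]*.014
p=proj('scene',tip)[0];print(p)
im=vision.grab_frame('scene')[:,:,::-1].copy()
x,y=290,160;z=cv2.resize(im[y:y+100,x:x+120],None,fx=6,fy=6,interpolation=cv2.INTER_CUBIC)
cv2.circle(z,(int((p[0]-x)*6),int((p[1]-y)*6)),4,(0,255,0),1)
cv2.imwrite('pics/scene2.png',z)
```

```text
t 4.27 tip [0.5121 0.1927 0.0973] x [-0.096  0.995  0.   ] z [ 0.001  0.    -1.   ] F [ 0.37 -0.71 -0.34] open -0.0
target [0.5107 0.1921 0.085 ] slide cm [-0.05 -0.15  1.23]
[338.64959146 225.31396881]
```

View pics/scene2.png

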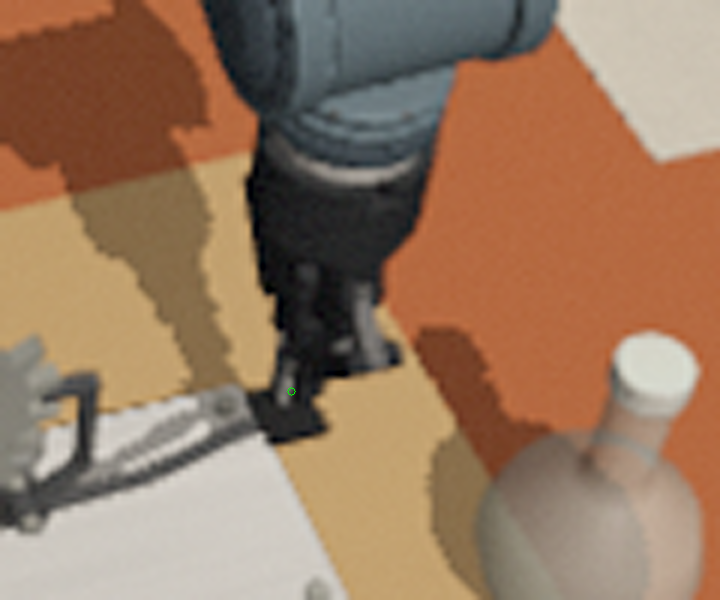

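Emit:
servo_tool --series '[{"fingers":0,"slide":[0,-0.1,0.5],"delta_rot":[0,0,0]},{"fingers":0,"slide":[0,0,0.5],"delta_rot":[0,0,0]},{"fingers":0,"slide":[0,0,0.5],"delta_rot":[0,0,0]},{"fingers":0,"slide":[0,0,0.5],"delta_rot":[0,0,0]},{"fingers":0,"slide":[0,0,0.5],"delta_rot":[0,0,0]},{"fingers":0,"slide":[0,0,0],"delta_rot":[0,0,0]}]'

```text
time: 4.82
tcp_pos: [0.5103, 0.1927, 0.0845]
eef_rot: [[-0.096, 0.995, -0.0], [0.995, 0.096, -0.0], [-0.0, -0.0, -1.0]]
contact_force: [0.5, 0.2, -0.1]
opening: -0.004
```

Run:
```python
from h import *
goto(0,.193,.048)
im=vision.grab_frame('scene')[:,:,::-1].copy()
x,y=290,160;z=cv2.resize(im[y:y+100,x:x+120],None,fx=6,fy=6,interpolation=cv2.INTER_CUBIC)
cv2.imwrite('pics/scene3.png',z)
```

```text
t 4.82 tip [0.5103 0.1927 0.0705] x [-0.096  0.995 -0.   ] z [-0. -0. -1.] F [ 0.51  0.2  -0.14] open -0.004
target [0.5107 0.1921 0.048 ] slide cm [-0.06  0.03  2.25]
```

View pics/scene3.png

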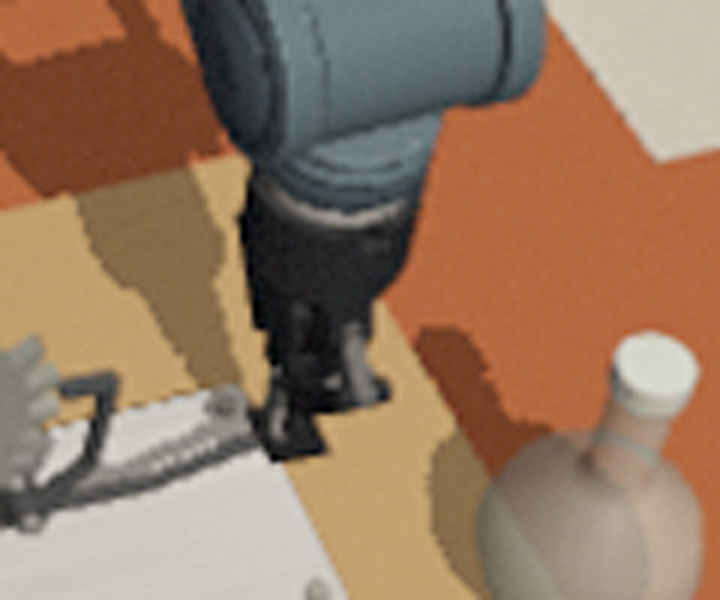

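Emit:
servo_tool --series '[{"fingers":0,"slide":[0,0,0.5],"delta_rot":[0,0,0]},{"fingers":0,"slide":[0,0,0.5],"delta_rot":[0,0,0]},{"fingers":0,"slide":[0,0,0.5],"delta_rot":[0,0,0]},{"fingers":0,"slide":[0,0,0.4],"delta_rot":[0,0,0]},{"fingers":0,"slide":[0,0,0.2],"delta_rot":[0,0,0]},{"fingers":0,"slide":[0,0,0.1],"delta_rot":[0,0,0]}]'

```text
time: 5.37
tcp_pos: [0.5106, 0.1929, 0.0636]
eef_rot: [[-0.096, 0.995, -0.001], [0.995, 0.096, 0.0], [0.0, -0.0, -1.0]]
contact_force: [-4.2, 4.1, 12.7]
opening: 0.002
```

Emit:
servo_tool --series '[{"fingers":0,"slide":[0,0,0.1],"delta_rot":[0,0,0]},{"fingers":0,"slide":[0,0,0],"delta_rot":[0,0,0]},{"fingers":0,"slide":[0,0,0],"delta_rot":[0,0,0]}]'

```text
time: 5.62
tcp_pos: [0.5106, 0.1929, 0.0635]
eef_rot: [[-0.096, 0.995, -0.001], [0.995, 0.096, 0.0], [0.0, -0.001, -1.0]]
contact_force: [-5.2, 3.6, 12.8]
opening: -0.001
```

Run:
```python
from h import *
goto(0,.193,.048)
im=vision.grab_frame('scene')[:,:,::-1].copy()
x,y=230,160;z=cv2.resize(im[y:y+100,x:x+130],None,fx=6,fy=6,interpolation=cv2.INTER_CUBIC)
cv2.imwrite('pics/scene4.png',z)
```

```text
t 5.62 tip [0.5106 0.1929 0.0495] x [-0.096  0.995  0.   ] z [-0.001  0.    -1.   ] F [-5.25  3.57 12.82] open -0.001
target [0.5107 0.1921 0.048 ] slide cm [-0.08  0.    0.15]
```

View pics/scene4.png

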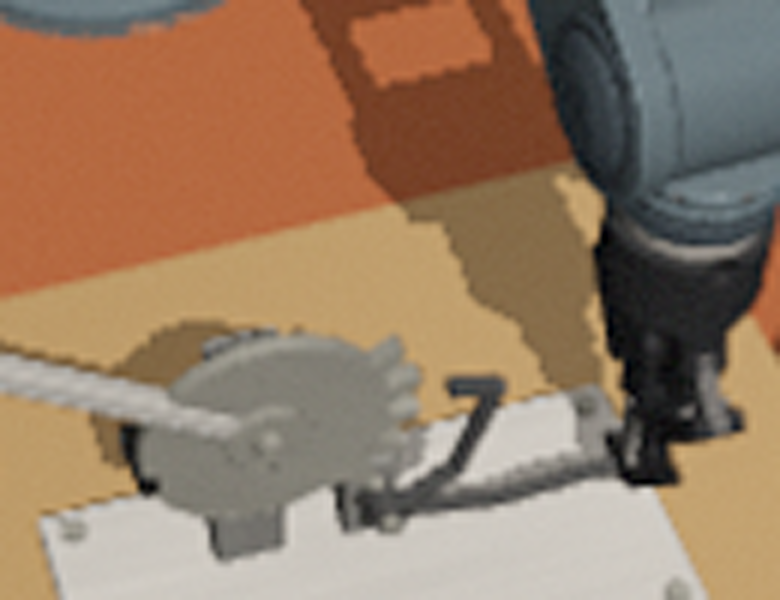

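Emit:
servo_tool --series '[{"fingers":0,"slide":[0,0,-1],"delta_rot":[0,0,0]},{"fingers":0,"slide":[0,0,-3],"delta_rot":[0,0,0]},{"fingers":0,"slide":[0,0,-4],"delta_rot":[0,0,0]},{"fingers":0,"slide":[0,0,-4],"delta_rot":[0,0,0]},{"fingers":0,"slide":[0,0,-4],"delta_rot":[0,0,0]},{"fingers":0,"slide":[0,0,-4],"delta_rot":[0,0,0]},{"fingers":0,"slide":[0,0,-4],"delta_rot":[0,0,0]},{"fingers":0,"slide":[0,0,-4],"delta_rot":[0,0,0]},{"fingers":0,"slide":[0,0,-4],"delta_rot":[0,0,0]},{"fingers":0,"slide":[0,0,0],"delta_rot":[0,0,0]}]'

```text
time: 6.5
tcp_pos: [0.5131, 0.1923, 0.3923]
eef_rot: [[-0.095, 0.995, 0.016], [0.995, 0.095, 0.001], [-0.001, 0.016, -1.0]]
contact_force: [-0.3, -0.0, 0.5]
opening: 0.002
```

Run:
```python
from h import *
goto(0,-.215,.37)
for c in ['scene','top']:
    im=vision.grab_frame(c)[:,:,::-1].copy(); cv2.imwrite(f'pics/{c}5.png',im)
    print(c,[(d['conf'],d['at'][0]*560,d['at'][1]*420) for d in vision.landmark_of(c,'push_tab')[:1]])
x,y=160,170
z=cv2.resize(cv2.imread('pics/scene5.png')[y:y+110,x:x+190],None,fx=4,fy=4,interpolation=cv2.INTER_CUBIC)
cv2.imwrite('pics/scene5z.png',z)
```

```text
t 6.5 tip [0.5133 0.1924 0.3783] x [-0.095  0.995 -0.001] z [ 0.016  0.001 -1.   ] F [-0.26 -0.01  0.52] open 0.002
target [ 0.5494 -0.214   0.37  ] slide cm [-40.8   -0.29   0.86]
scene [(0.93, 182.112, 210.588)]
top [(0.7, 373.18399999999997, 180.6)]
```

View pics/scene5z.png

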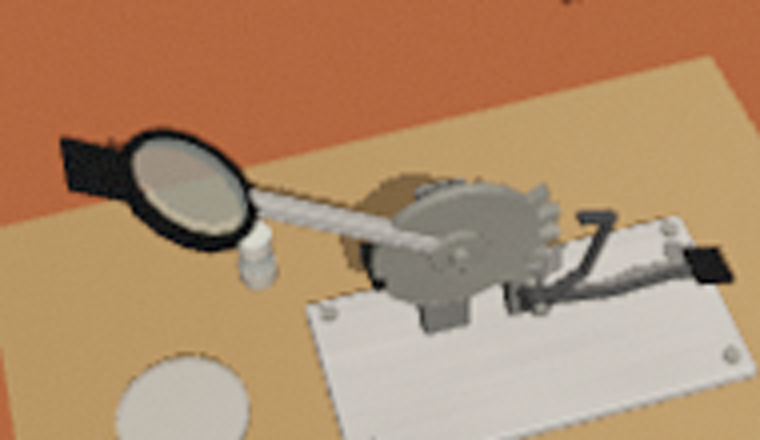

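Run:
```python
from h import *
X,e=tri((182.1,210.6),(370.5,180.4)); print(X,e)
th=.095;o=np.array([.529,0])
ya=np.array([-np.sin(th),np.cos(th)]);xa=np.array([np.cos(th),np.sin(th)])
d=X[:2]-o;print('stand x,y',d@xa,d@ya,X[2],'e',np.arctan2(X[2]-.14,-(d@ya)),np.hypot(X[2]-.14,d@ya))
for q in [.0,.03,.06,.09]:
    a=.65-q;P=lambda r,h=.003:np.r_[o+ya*-(r*np.cos(a)-h*np.sin(a)),.14+r*np.sin(a)+h*np.cos(a)]
    print(q,P(.262).round(3),proj('scene',P(.262)).round(1),proj('top',P(.262)).round(1),'end',proj('top',P(.280)).round(1),proj('scene',P(.280)).round(1))
```

```text
[ 0.54928445 -0.21155937  0.29505512] 0.0016573395045617824
stand x,y 0.00012506270991604642 -0.21252955575469384 0.29505511629742653 e 0.6302969655537548 0.2630796479382166
0.0 [ 0.549 -0.206  0.301] [[183.8 208.3]] [[368.4 180.3]] end [[374.7 178.9]] [[176.5 206.4]]
0.03 [ 0.549 -0.211  0.295] [[182.2 210.6]] [[369.8 180.5]] end [[376.1 179.2]] [[174.7 208.9]]
0.06 [ 0.549 -0.215  0.288] [[180.7 212.9]] [[371.  180.8]] end [[377.5 179.5]] [[173.1 211.4]]
0.09 [ 0.55  -0.219  0.282] [[179.3 215.2]] [[372.2 181.1]] end [[378.7 179.8]] [[171.6 213.9]]
```

Run:
```python
from h import *
s=state();R=np.array(s['eef_rot']);t=np.array(s['tcp_pos'])
A=cv2.imread('pics/scene5.png')
pts=[t+R@[a*.011,b*.015,.014] for a,b in [(-1,-1),(1,-1),(1,1),(-1,1)]]
p=proj('scene',np.array(pts));print(p)
x,y=int(p[0,0])-50,int(p[0,1])-65
z=cv2.resize(A[y:y+90,x:x+110],None,fx=7,fy=6.6,interpolation=cv2.INTER_CUBIC)
for q in p: cv2.circle(z,(int((q[0]-x)*7),int((q[1]-y)*6.6)),3,(0,255,0),-1)
cv2.imwrite('pics/grip.png',z)
```

```text
[[345.73221172 148.5027266 ]
 [354.39215749 146.75710648]
 [359.87725341 154.93856231]
 [351.06216227 156.76246007]]
```

View pics/grip.png

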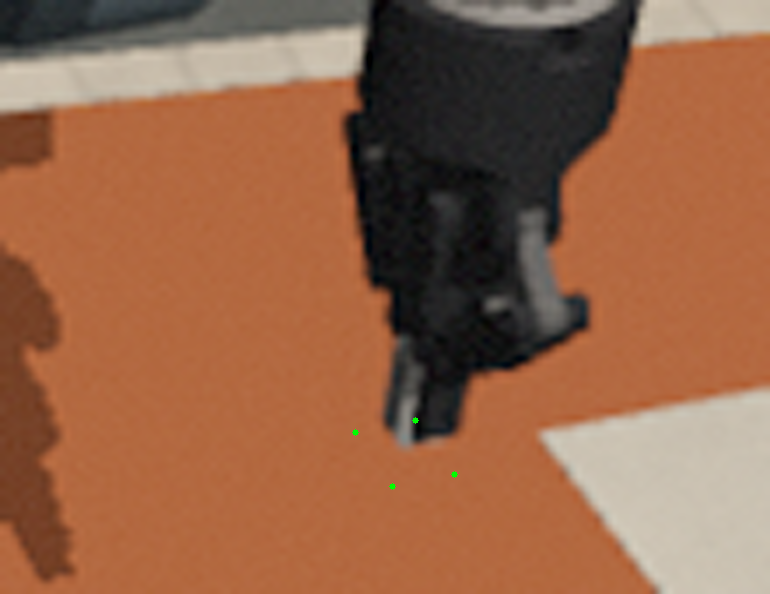

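Emit:
servo_tool --series '[{"fingers":0,"slide":[-3.7,0,0],"delta_rot":[0,0,0]},{"fingers":0,"slide":[-3.7,0,0],"delta_rot":[0,0,0]},{"fingers":0,"slide":[-3.7,0,0],"delta_rot":[0,0,0]},{"fingers":0,"slide":[-3.7,0,0],"delta_rot":[0,0,0]},{"fingers":0,"slide":[-3.7,0,0],"delta_rot":[0,0,0]},{"fingers":0,"slide":[-3.7,0,0],"delta_rot":[0,0,0]},{"fingers":0,"slide":[-3.7,0,0],"delta_rot":[0,0,0]},{"fingers":0,"slide":[-3.7,0,0],"delta_rot":[0,0,0]},{"fingers":0,"slide":[-3.7,0,0],"delta_rot":[0,0,0]},{"fingers":0,"slide":[-3.7,0,0],"delta_rot":[0,0,0]},{"fingers":0,"slide":[-3.7,0,0],"delta_rot":[0,0,0]},{"fingers":0,"slide":[0,0,0],"delta_rot":[0,0,0]}]'

```text
time: 7.7
tcp_pos: [0.5483, -0.2179, 0.3785]
eef_rot: [[-0.09, 0.996, -0.005], [0.996, 0.09, 0.001], [0.001, -0.005, -1.0]]
contact_force: [0.2, -0.1, 0.0]
opening: 0.001
```

Run:
```python
from h import *
goto(0,-.21,.315)
```

```text
t 7.7 tip [ 0.5482 -0.2179  0.3645] x [-0.09   0.996  0.001] z [-0.005  0.001 -1.   ] F [ 0.18 -0.15  0.05] open 0.001
target [ 0.5489 -0.2091  0.315 ] slide cm [0.87 0.18 4.95]
```

Emit:
servo_tool --series '[{"fingers":0,"slide":[0.8,0.2,0],"delta_rot":[0,0,0]},{"fingers":0,"slide":[0,0,2],"delta_rot":[0,0,0]},{"fingers":0,"slide":[0,0,1.5],"delta_rot":[0,0,0]},{"fingers":0,"slide":[0,0,1],"delta_rot":[0,0,0]},{"fingers":0,"slide":[0,0,0],"delta_rot":[0,0,0]},{"fingers":0,"slide":[0,0,0],"delta_rot":[0,0,0]}]'

```text
time: 8.2
tcp_pos: [0.5504, -0.2031, 0.3364]
eef_rot: [[-0.097, 0.995, -0.002], [0.995, 0.097, 0.001], [0.001, -0.002, -1.0]]
contact_force: [0.6, 0.5, 0.0]
opening: 0.001
```

Run:
```python
from h import *
goto(0,-.21,.300)
for c,(x,y) in [('scene',(140,150)),('top',(310,140))]:
    im=vision.grab_frame(c)[:,:,::-1].copy()
    z=cv2.resize(im[y:y+90,x:x+110],None,fx=6,fy=6,interpolation=cv2.INTER_CUBIC)
    cv2.imwrite(f'pics/{c}6.png',z)
```

```text
t 8.2 tip [ 0.5504 -0.2031  0.3224] x [-0.097  0.995  0.001] z [-0.002  0.001 -1.   ] F [0.6  0.52 0.04] open 0.001
target [ 0.5489 -0.2091  0.3   ] slide cm [-0.58 -0.2   2.24]
```

View pics/scene6.png

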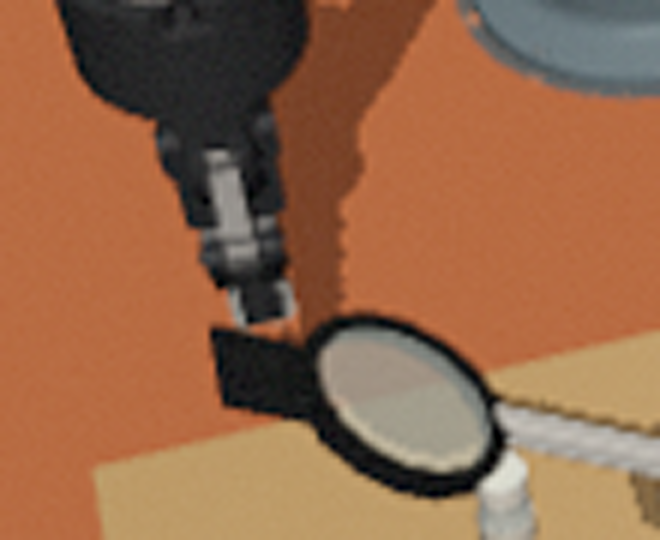

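View pics/top6.png

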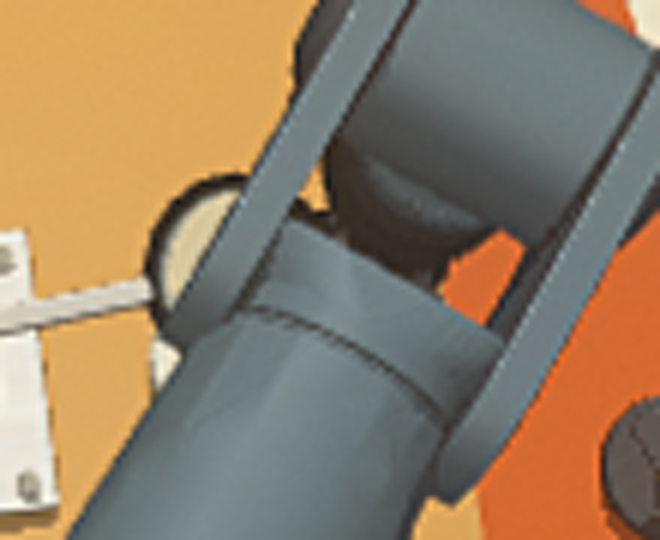

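Emit:
servo_tool --series '[{"fingers":0,"slide":[-0.8,-0.2,0.5],"delta_rot":[0,0,0]},{"fingers":0,"slide":[0,0,0.5],"delta_rot":[0,0,0]},{"fingers":0,"slide":[0,0,0.5],"delta_rot":[0,0,0]},{"fingers":0,"slide":[0,0,0.3],"delta_rot":[0,0,0]},{"fingers":0,"slide":[0,0,0],"delta_rot":[0,0,0]},{"fingers":0,"slide":[0,0,0],"delta_rot":[0,0,0]}]'

```text
time: 8.8
tcp_pos: [0.5493, -0.2124, 0.3189]
eef_rot: [[-0.096, 0.995, -0.001], [0.995, 0.096, 0.0], [0.001, -0.001, -1.0]]
contact_force: [-0.4, 0.1, -0.0]
opening: -0.0
```

Run:
```python
from h import *
goto(0,-.21,.300)
for c,(x,y) in [('scene',(140,150))]:
    im=vision.grab_frame(c)[:,:,::-1].copy()
    z=cv2.resize(im[y:y+90,x:x+110],None,fx=6,fy=6,interpolation=cv2.INTER_CUBIC)
    cv2.imwrite(f'pics/{c}7.png',z)
```

```text
t 8.8 tip [ 0.5493 -0.2124  0.3049] x [-0.096  0.995  0.001] z [-0.001  0.    -1.   ] F [-0.4   0.06 -0.05] open -0.0
target [ 0.5489 -0.2091  0.3   ] slide cm [ 0.34 -0.    0.49]
```

View pics/scene7.png

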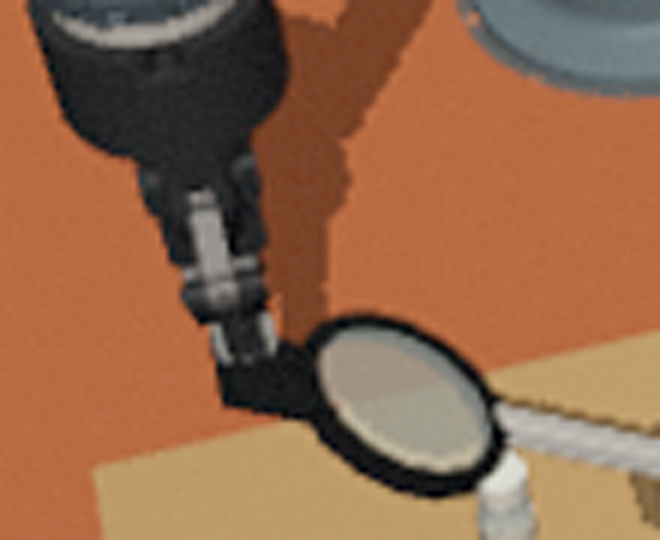

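Emit:
servo_tool --series '[{"fingers":0,"slide":[0,0,0.6],"delta_rot":[0,0,0]},{"fingers":0,"slide":[-0.2,0,0.7],"delta_rot":[0,0,0]},{"fingers":0,"slide":[-0.4,0,0.7],"delta_rot":[0,0,0]},{"fingers":0,"slide":[-0.4,0,0.7],"delta_rot":[0,0,0]},{"fingers":0,"slide":[-0.4,0,0.7],"delta_rot":[0,0,0]},{"fingers":0,"slide":[-0.4,0,0.7],"delta_rot":[0,0,0]},{"fingers":0,"slide":[-0.3,0,0.7],"delta_rot":[0,0,0]},{"fingers":0,"slide":[-0.3,0,0.7],"delta_rot":[0,0,0]}]'

```text
time: 9.52
tcp_pos: [0.5526, -0.2376, 0.2656]
eef_rot: [[-0.096, 0.995, 0.003], [0.995, 0.096, -0.003], [-0.003, 0.003, -1.0]]
contact_force: [0.4, -1.3, 7.1]
opening: 0.001
```

Run:
```python
from h import *
goto(0,-.2556,.197)
for c,(x,y) in [('scene',(140,150))]:
    im=vision.grab_frame(c)[:,:,::-1].copy()
    z=cv2.resize(im[y:y+100,x:x+130],None,fx=6,fy=6,interpolation=cv2.INTER_CUBIC)
    cv2.imwrite(f'pics/{c}8.png',z)
```

```text
t 9.52 tip [ 0.5526 -0.2376  0.2516] x [-0.096  0.995 -0.003] z [ 0.003 -0.003 -1.   ] F [ 0.41 -1.32  7.1 ] open 0.001
target [ 0.5532 -0.2544  0.197 ] slide cm [-1.66 -0.12  5.47]
```

View pics/scene8.png

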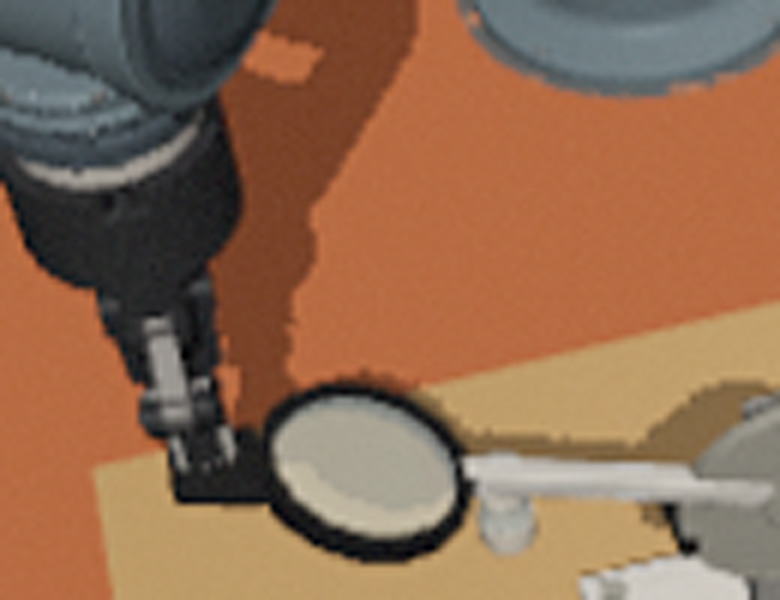

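Emit:
servo_tool --series '[{"fingers":0,"slide":[-0.2,0,0.8],"delta_rot":[0,0,0]},{"fingers":0,"slide":[-0.3,0,0.8],"delta_rot":[0,0,0]},{"fingers":0,"slide":[-0.3,0,0.8],"delta_rot":[0,0,0]},{"fingers":0,"slide":[-0.2,0,0.8],"delta_rot":[0,0,0]},{"fingers":0,"slide":[-0.2,0,0.8],"delta_rot":[0,0,0]},{"fingers":0,"slide":[-0.2,0,0.8],"delta_rot":[0,0,0]},{"fingers":0,"slide":[-0.2,0,0.8],"delta_rot":[0,0,0]},{"fingers":0,"slide":[-0.2,0,0.8],"delta_rot":[0,0,0]},{"fingers":0,"slide":[-0.1,0,0.8],"delta_rot":[0,0,0]},{"fingers":0,"slide":[-0.1,0,0.8],"delta_rot":[0,0,0]},{"fingers":0,"slide":[0,0,0.8],"delta_rot":[0,0,0]},{"fingers":0,"slide":[0,0,0.8],"delta_rot":[0,0,0]}]'

```text
time: 10.57
tcp_pos: [0.5545, -0.2577, 0.1693]
eef_rot: [[-0.096, 0.995, 0.003], [0.995, 0.096, -0.004], [-0.004, 0.002, -1.0]]
contact_force: [0.3, -3.2, 4.2]
opening: -0.002
```

Run:
```python
from h import *
goto(0,-.261,.143)
for c,(x,y) in [('scene',(120,170))]:
    im=vision.grab_frame(c)[:,:,::-1].copy()
    z=cv2.resize(im[y:y+120,x:x+190],None,fx=4,fy=4,interpolation=cv2.INTER_CUBIC)
    cv2.imwrite(f'pics/{c}9.png',z)
```

```text
t 10.57 tip [ 0.5545 -0.2578  0.1553] x [-0.096  0.995 -0.004] z [ 0.003 -0.004 -1.   ] F [ 0.31 -3.2   4.21] open -0.002
target [ 0.5538 -0.2598  0.143 ] slide cm [-0.19 -0.1   1.23]
```

View pics/scene9.png

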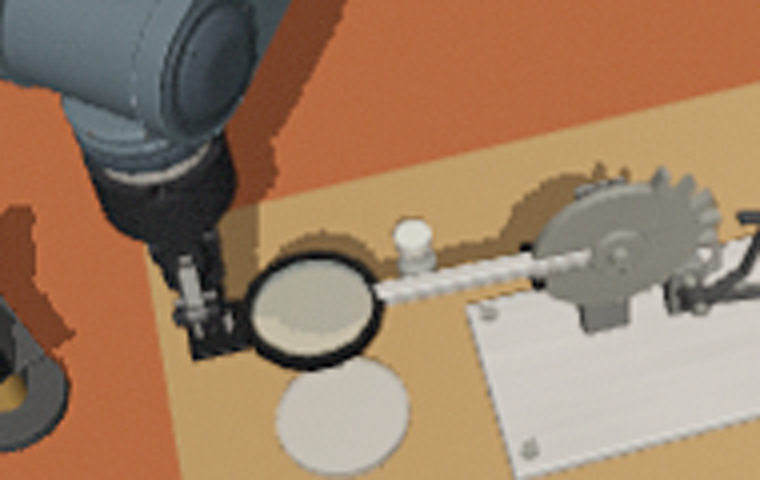

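Emit:
servo_tool --series '[{"fingers":0,"slide":[-0.1,0,0.5],"delta_rot":[0,0,0]},{"fingers":0,"slide":[0,0,0.4],"delta_rot":[0,0,0]},{"fingers":0,"slide":[0,0,0.3],"delta_rot":[0,0,0]},{"fingers":0,"slide":[0,0,0.2],"delta_rot":[0,0,0]},{"fingers":0,"slide":[0,0,0],"delta_rot":[0,0,0]},{"fingers":0,"slide":[0,0,0],"delta_rot":[0,0,0]}]'

```text
time: 11.12
tcp_pos: [0.5539, -0.2573, 0.1567]
eef_rot: [[-0.096, 0.995, -0.0], [0.995, 0.096, -0.0], [-0.0, -0.0, -1.0]]
contact_force: [-6.4, 3.1, 15.3]
opening: 0.002
```

Emit:
servo_tool --series '[{"fingers":0,"slide":[0,0,0.2],"delta_rot":[0,0,0]},{"fingers":0,"slide":[0,0,0],"delta_rot":[0,0,0]},{"fingers":0,"slide":[0,0,0],"delta_rot":[0,0,0]}]'

```text
time: 11.37
tcp_pos: [0.5541, -0.2573, 0.1566]
eef_rot: [[-0.097, 0.995, -0.0], [0.995, 0.097, -0.0], [-0.0, -0.001, -1.0]]
contact_force: [-10.4, 5.4, 24.2]
opening: -0.003
```

Firm stop (24 N with no further travel). Retreat upward, then look.

Emit:
servo_tool --series '[{"fingers":0,"slide":[0,0,-0.5],"delta_rot":[0,0,0]},{"fingers":0,"slide":[0,0,-1],"delta_rot":[0,0,0]},{"fingers":0,"slide":[0,0,-3],"delta_rot":[0,0,0]},{"fingers":0,"slide":[0,0,-4],"delta_rot":[0,0,0]},{"fingers":0,"slide":[0,0,-4],"delta_rot":[0,0,0]},{"fingers":0,"slide":[0,0,-4],"delta_rot":[0,0,0]},{"fingers":0,"slide":[0,0,-4],"delta_rot":[0,0,0]},{"fingers":0,"slide":[0,0,0],"delta_rot":[0,0,0]},{"fingers":0,"slide":[0,0,0],"delta_rot":[0,0,0]},{"fingers":0,"slide":[0,0,0],"delta_rot":[0,0,0]}]'

```text
time: 12.2
tcp_pos: [0.5534, -0.2569, 0.3561]
eef_rot: [[-0.096, 0.995, -0.001], [0.995, 0.096, 0.001], [0.001, -0.001, -1.0]]
contact_force: [-0.4, -0.9, -0.5]
opening: -0.003
```

Run:
```python
from h import *
goto(0,-.261,.143)
o=np.array([.529,0]);th=.095;ya=np.array([-np.sin(th),np.cos(th)])
for c in ['scene','top']:
    im=vision.grab_frame(c)[:,:,::-1].copy();cv2.imwrite(f'pics/{c}10.png',im)
    for l in ['push_tab','lens_center','pawl_pad','dish','flask','microscope','vial']:
        r=vision.landmark_of(c,l);print(c,l,[(round(d['conf'],2),round(d['at'][0]*560,1),round(d['at'][1]*420,1)) for d in r[:1]])
    for e in [0,.04,.1]:
        print('expected tab',e,proj(c,np.r_[o-ya*.262*np.cos(e),.143+.262*np.sin(e)]).round(1))
    for a in [.28,.2,.1,0]: print('pad at',a,proj(c,np.r_[o+ya*(.06+.1334*np.cos(.227-a)),.055+.1334*np.sin(.227-a)]).round(1))
    if c=='scene': cv2.imwrite('pics/s10z.png',cv2.resize(im[170:300,100:360],None,fx=3,fy=3,interpolation=cv2.INTER_CUBIC))
```

```text
t 12.2 tip [ 0.5534 -0.2568  0.3421] x [-0.096  0.995  0.001] z [-0.001  0.001 -1.   ] F [-0.4  -0.91 -0.48] open -0.003
target [ 0.5538 -0.2598  0.143 ] slide cm [-0.33  0.04 19.91]
scene push_tab [(0.6, 175.6, 255.1)]
scene lens_center [(0.83, 199.1, 248.8)]
scene pawl_pad [(0.54, 338.3, 233.9)]
scene dish [(0.61, 205.4, 273.0)]
scene flask [(0.94, 381.2, 260.1)]
scene microscope [(0.82, 124.7, 271.9)]
scene vial [(0.69, 222.1, 242.0)]
expected tab 0 [[172.8 254.5]]
expected tab 0.04 [[172.  252.1]]
expected tab 0.1 [[171.2 248.3]]
pad at 0.28 [[336.2 235.5]]
pad at 0.2 [[336.7 233.3]]
pad at 0.1 [[337.  230.5]]
pad at 0 [[336.8 227.9]]
top push_tab [(0.57, 379.5, 186.7)]
top lens_center [(0.73, 355.7, 188.0)]
top pawl_pad [(0.68, 228.4, 211.2)]
top dish [(0.78, 350.1, 200.9)]
top flask [(0.68, 188.3, 186.2)]
top microscope [(0.64, 422.7, 218.4)]
top vial [(0.5, 329.7, 236.3)]
expected tab 0 [[377.5 188.2]]
expected tab 0.04 [[378.2 187.6]]
expected tab 0.1 [[378.9 186.7]]
pad at 0.28 [[225.1 208.9]]
pad at 0.2 [[224.6 208.4]]
pad at 0.1 [[224.5 207.9]]
pad at 0 [[224.8 207.2]]
```

View pics/s10z.png

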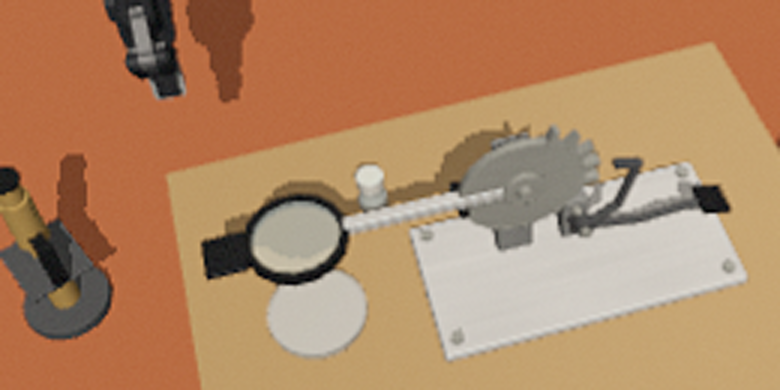

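```bash
python3 -c "
from plant import ticket
print(ticket.finish_job())"
```

```text
the job is handed in; nothing more can be done
None
```

The magnifier arm is down on its stop, the pawl is free, and the job is handed in. It took about 12 of the 61 s, and `finish_job` gave no verdict.

**What I did:** With closed fingertips I pressed the pawl pad down to its stop: the tips stopped at 49.5 mm with about 13 N. I then lifted off, crossed over the stand, and pushed the tab down along its arc. The arm stopped firmly with the tips at about 143 mm; 24 N gave no further travel. Finally I raised the hand about 20 cm clear.

**Last checks:**
- **Arm:** the scene picture shows it level. The tab landmark is 1–3 px from where it should be when the arm is down, in both cameras.
- **Pawl:** the nose is well clear of the teeth. I read the pad in the picture at about the 0.28 rad position. The network's reading for the scene camera was about 2 px higher, nearer 0.22 rad; it also read about 2 px high before the press.
- **Bystanders:** the dish, microscope, jar and flask landmarks are within about 3 px of their starting values. The flask was only seen by the top camera at the start, so its scene reading has nothing to compare with.
- **Hand:** the wrist force was about 1 N or less when I handed in, so the hand was touching nothing.

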